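Ready the board tester and hold its guard open

TASK

Get the board tester ready for changing the board: first, with the guard still shut, press both plug-in adapters on its deck fully home, so that their caps sit flat on the deck. Then lift the sprung guard by its tongue and hold it open at 50 degrees from shut (within about 5 degrees) so that a colleague can reach in; finish still holding it there, as it falls shut when let go. Leave the other things on the bench where they are.

Things in the scene. Friction and masses are not known exactly. Their poses are not given: they have to be found in the camera images.
- fixture: Board tester: fixed grey steel case 240 (x) x 300 (y) x 70 mm high. Origin: centre of its underside, on the bench; x points from its front (tongue side) to its hinge side, y to its left, z up; yaw within 0.3 rad. Its left strip (y +60 to +150 mm) is a deck at z = 70 with two adapter sockets (rims 1 mm high); the rest is an open well with a circuit board, under the guard.
- guard (a joint): Guard's opening angle, rad: 0 shut (level), grows as its near edge rises, stop at 1.4; 50 degrees = 0.873. The guard (about 0.4 kg) is a clear panel in an aluminium frame, 240 x 200 x 8 mm, hinged at the far edge along the fixture's y. Weight and a light spring shut it from any angle; holding it up at the tongue takes about 2 to 5 N.
- guard_tongue (a point): Grip point on the black tongue that sticks out 45 mm from the middle of the guard's near edge: 27 mm out from that edge. The tongue is 24 mm wide (fixture y), 14 mm thick; shut, it is level, 69 to 83 mm above the bench, free all round. Gripped from above across its width, it turns between the fingers as the guard rises. Its axes are the fixture's at 0 and turn with the guard.
- guard_hinge (a point): Point on the guard's hinge axis (which runs along the fixture's y), at fixture x = +120, y = -40, z = 71 mm; it does not move in the fixture. The tongue point is 267 mm from it towards the front and 5 mm above it when the guard is shut.
- adapter_near (a joint): How far the adapter nearer the fixture's front is pushed in, in m: 0 is 12 mm proud, 0.012 is the stop, fully home. Starts between 0 and 0.005. It slides straight down with about 7 N of friction and stays where it is left.
- adapter_near_top (a point): Centre of the top of that adapter's cap, at fixture x = -65, y = +105 mm. The cap is black with a pale patch on top, 36 x 36 mm, 18 mm high; its top is 101 mm above the bench when 12 mm proud and 89 mm when fully home.
- adapter_far (a joint): The same for the adapter farther from the front (0 is 12 mm proud, 0.012 fully home; about 7 N).
- adapter_far_top (a point): Centre of the top of that adapter's cap, at fixture x = +10, y = +105 mm; otherwise the same (101 mm above the bench when 12 mm proud, 89 mm when home).
- spool: Bystander: grey metal spool standing up, 60 mm across, 41 mm high, left of the fixture. Origin: centre of its underside.
- cleaner: Bystander: bottle, 56 mm across and 150 mm high, standing right of the fixture. Origin: centre of its underside.
- screwdriver: Bystander: screwdriver 170 mm long, lying right of the fixture. Origin: about its middle, on the bench.

How it is judged:
On the way, in this order (a step that is already met when the one before it is completed fails the run):
1. both adapters pressed home while the guard is shut (value of joint each of adapter_near, adapter_far above 0.01 m and value of joint guard below 0.06 rad), for 0.2 s.
2. guard lifted to about 50 degrees (value of joint guard between 0.768 and 0.978 rad), for 0.2 s.
At the end, for the whole second after the job is handed in: The gripper is still holding the guard, still, between 44 and 56 degrees open, with nothing else propping it, and both adapters are within 2 mm of fully home (all of step 2 and velocity of joint guard between -0.1 and 0.1 rad/s and contact force between the fingers and guard above 0.8 N and contact force between guard and spool below 0.1 N and contact force between guard and cleaner below 0.1 N and contact force between guard and screwdriver below 0.1 N and value of joint each of adapter_near, adapter_far above 0.01 m); the arm keeps its last pose, push and grip.
It fails at once if a bystander is moved by more than 30 mm (distance of any of spool, cleaner, screwdriver from where it was at the start of the episode above 0.03 m).
It fails at once if the bottle is tipped (angle between cleaner's own z axis and vertical above 0.3 rad).
It also fails if it takes over 53 s, if anything falls off the work surface, if the arm or the gripper's body presses on something with over 40 N, if the wrist force passes 120 N, or if a joint passes its speed limit or range.

ROBOT

A 6-joint arm with a two-finger parallel gripper is mounted at the origin on the work surface. World frame = base frame: x ahead of the robot, y to its left, z up, the work surface at z = 0. Lengths are in m, angles in rad, forces in N, time in s.
With the tool pointing down it reaches from about 0.35 to 0.775 m from the base axis. Payload 5.5 kg.
Tool frame: the origin (TCP) lies where the fingers leave the gripper's body, on its centre line; the fingertips stand env.tip_reach ahead of it and the grasp point (between the pads) lies 54 mm ahead of it (env.tip_reach is the distance from the TCP to the fingertips, in m); z points along the fingers, y is the line along which they close (so a half turn about z gives the same grasp; the last joint's range is limited). The gripper opens to 85 mm and grips with 20 to 120 N. Pads are 22 mm wide; open, the fingers measure 114 mm over their backs; the gripper's body (76 mm by 85 mm) begins 54 mm behind the grasp point. The pads swing forward as they close: fully open they stand 13 mm farther back than shut.
Start: joints at [1.119, 0.313, 0.046, 1.304, 0, 1.431], TCP at [0.176, 0.547, 0.304] pointing down, gripper open.
Joint ranges: [-2.76, 2.76], [-0.86, 1.69], [-1.03, 1.26], [-2.2, 2.34], [-1.47, 1.5], [-3.14, 3.14]. Speed limits (rad/s): [2.57, 2.57, 3.14, 3.14, 3.14, 3.14].

INTERFACE

Orientations are given as a unit quaternion [w, x, y, z].
In Python, from workcell import status, optics, hand_in, env gives the robot as it stands.
- The arm moves only by the shell command python3 -m handwheel 'ROWS' [FORCE]. ROWS is a JSON object whose one key "deltas" holds a list of rows, each a list of 5 numbers: the opening, from -1 (shut) to 1 (fully open), then the shift along the tool's x, y, z in units of 40 mm (1.0 is 40 mm), then the turn about the tool's z in units of 10 degrees (1.0 is 10 degrees). In form: {"deltas": [[jaw, x, y, z, roll], ...]}. A call has 1 to 20 rows; each row shifts and turns the commanded pose from where the row before left it, along the tool's axes as they then stand; what a row does not reach is not made up. A row lasts 1/8 s, in which the tool goes at most 62.5 mm and 10.7 degrees, less where a joint would pass 70% of its speed; a pose out of reach is approached as far as the arm can. A call is refused whole if a number of a shift passes 1 or a number of a turn 1, either way. A call with a gripper value outside its range is refused whole. The fingers move at their own pace and stop on an object; FORCE is the grip in N (left out, the last holds). Time passes only in rows, so rows that do not move let the fingers close. It gives the time, the measured TCP pose, the force, the opening and the grip force at its end, in the units of the state.
- status.get_state(): the state, without advancing time (a new reading comes with each control period).
- optics.read_camera(name): name is "scene" or "side" or "wrist"; returns a dict with "frame" (400x640x3 uint8, red, green, blue), "depth" (400x640 float32, m along the optical axis (not along the pixel's ray), 0 where there is no reading), "vfov" (degrees; the focal length in pixels is half the picture's height over the tangent of half this angle, whatever the lens; pixels are square), "cx", "cy" (the principal point, pixels), "origin" and "attitude" of the camera in the world. Camera axes: x right, y down, z forward; pixel columns grow to the right and rows downward; lengths in m; the calibration is good to about 2 mm. A picture is of the moment at which its call begins.
- hand_in(): hands the job in; it is judged then, once.
The state is a dict: "clock": time; "joint_pos": joint angles; "qvel": joint speeds; "tau": joint torques, N m; "tcp_pos": TCP position; "orientation": TCP orientation; "wrist_force": force on the tool from outside, world axes, zero at the start; "ft_torque": the same for the moment, N m; "finger_gap": finger opening in m; "grip_force": force on a finger pad.
Only numpy, scipy, OpenCV 4.12 (cv2) and the standard library are available. Lean on these libraries where they do the work, as an engineer would, in place of code of your own. Each camera call takes 0.05 s, during which the arm holds its last target. There are 200 camera calls.

## Working session

There is one attempt and no reset: what is moved stays moved. The work goes in short steps, Python scripts to look and compute and a shell command to move; the robot and the scene stay as the last step left them, time stands still between calls to the robot, and variables do not carry over. Pictures are saved under pics/ and viewed, at most 10 in all, crops included, and the job is handed in when it is done.

```bash
mkdir -p pics
cat > h.py <<'E'
import numpy as np,cv2
from workcell import status,optics,env
from scipy.spatial.transform import Rotation as R
def shot(n,tag):
    c=optics.read_camera(n); cv2.imwrite(f'pics/{tag}.png',c['frame'][:,:,::-1]); np.save(f'pics/{tag}.npy',c,allow_pickle=True); return c
def load(tag): return np.load(f'pics/{tag}.npy',allow_pickle=True).item()
def rot(a):
    a=np.array(a); return a if a.shape==(3,3) else R.from_quat(a[[1,2,3,0]]).as_matrix()
def pt(c,u,v,d=None):
    f=200/np.tan(np.radians(c['vfov'])/2); d=c['depth'][int(v),int(u)] if d is None else d
    return np.array(c['origin'])+rot(c['attitude'])@(np.array([(u-c['cx'])/f,(v-c['cy'])/f,1])*d)
def cloud(c):
    f=200/np.tan(np.radians(c['vfov'])/2); v,u=np.mgrid[:400,:640]; d=c['depth']
    p=np.stack([(u-c['cx'])/f*d,(v-c['cy'])/f*d,d],-1)
    return p@rot(c['attitude']).T+np.array(c['origin'])
E
python3 - <<'E'
from h import *
for n in('scene','side'):
    c=shot(n,n); print(n,c['origin'],c['attitude'],c['vfov'])
print(status.get_state(),env.tip_reach)
a=cv2.imread('pics/scene.png')
E
```

```text
scene [ 0.83500732 -0.36562038  0.81783398] [-0.26061349  0.92547918  0.26468383 -0.0742386 ] 52.444545881703206
side [ 0.2888467  -0.61541807  0.94147343] [-0.32028731  0.92488573 -0.19368085  0.06700868] 50.369069406988544
{'clock': 0.1, 'joint_pos': array([1.11941831e+00, 3.13958232e-01, 4.51148354e-02, 1.30358957e+00,
       1.56614620e-05, 1.43121920e+00]), 'qvel': array([-9.22672052e-04, -4.83915133e-04,  3.35543170e-03,  4.37767797e-04,
       -1.47833192e-03, -1.13166969e-05]), 'tau': array([ 3.59009093e-03, -4.81726527e+01,  2.99243331e+01,  1.27465610e-02,
       -1.07879255e-04, -9.25518968e-07]), 'tcp_pos': array([0.17624618, 0.54698506, 0.3030883 ]), 'orientation': array([-2.45783161e-04,  1.55269643e-01,  9.87871787e-01, -7.80575216e-04]), 'wrist_force': array([ 0.53354312,  0.12356807, -0.25311858]), 'ft_torque': array([-0.05983416,  0.04722348,  0.00116667]), 'grip_force': 0.0, 'finger_gap': 0.08587560396969222} 0.0726
```

View pics/scene.png

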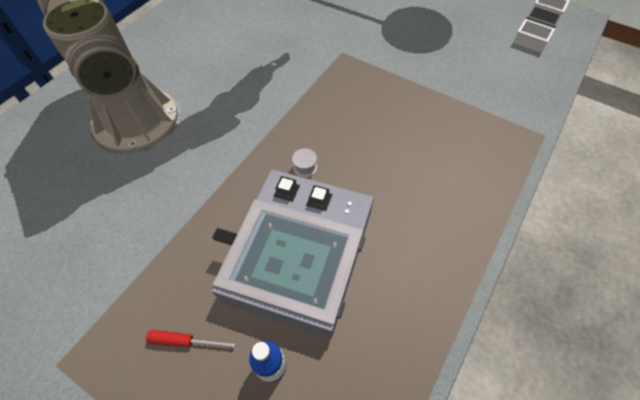

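View pics/side.png

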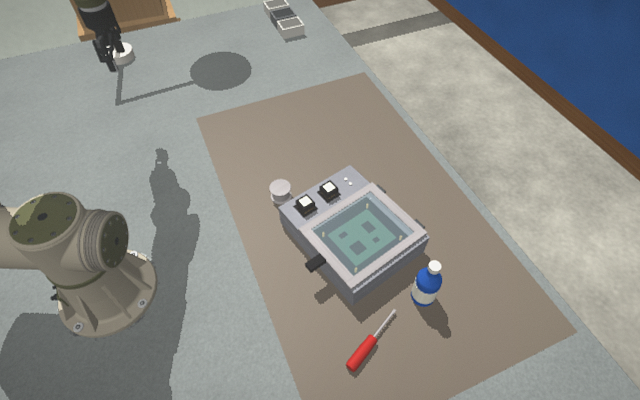

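The scene view shows adapters at about (286,186) and (319,195), the tongue at (225,237), the bottle at (265,355) and the spool at (304,162). The side view shows adapters at (305,204) and (329,189), and the tongue at (315,263). Next I'll enlarge and measure.

Run:
```python
from h import *
a=cv2.imread('pics/scene.png')[140:270,200:390]; b=cv2.imread('pics/side.png')[150:290,250:440]
cv2.imwrite('pics/crop.png',np.hstack([cv2.resize(a,(399,273*1),interpolation=2),cv2.resize(b,(399,273),interpolation=2)]) if 0 else np.vstack([cv2.resize(x,None,fx=2.1,fy=2.1,interpolation=cv2.INTER_CUBIC) for x in(a,b)]))
for n,pts in(('scene',[(286,185),(319,194),(225,237),(304,157),(262,352)]),('side',[(305,202),(329,187),(315,264),(280,186),(434,266)])):
    c=load(n)
    P=cloud(c)
    for u,v in pts: print(n,u,v,pt(c,u,v).round(4))
    g=c['frame'].astype(int)
    for u,v in pts[:2]:
        m=np.zeros((400,640),bool); m[v-9:v+10,u-9:u+10]=1
        m&=(g.min(-1)>200); print('patch',m.sum(),P[m].mean(0).round(4),np.argwhere(m).mean(0))
    # black top: points in z>0.085 near caps; tongue: dark
    u,v=pts[2]; m=np.zeros((400,640),bool); m[v-14:v+15,u-18:u+19]=1
    m&=(g.max(-1)<70)&(abs(P[...,2]-.083)<.006); q=P[m]; print('tongue',m.sum(),q.mean(0).round(4),q.min(0).round(3),q.max(0).round(3))
    # deck edges / guard frame rect
    m=(abs(P[...,2]-.076)<.012)&(P[...,0]>.3)&(P[...,0]<.85)&(abs(P[...,1])<.4)
    r=cv2.minAreaRect(P[m][:,:2].astype(np.float32)*1000); print('rect',m.sum(),r)
```

```text
scene 286 185 [ 0.5078 -0.0084  0.0964]
scene 319 194 [0.5801 0.0088 0.0981]
scene 225 237 [ 0.4688 -0.1686  0.0814]
scene 304 157 [0.4732 0.1075 0.0412]
scene 262 352 [ 0.6802 -0.3119  0.1502]
patch 95 [ 0.5043 -0.0067  0.0967] [183.63157895 285.09473684]
patch 102 [0.5773 0.0111 0.0966] [192.98039216 318.47058824]
tongue 222 [ 0.4657 -0.1679  0.0814] [ 0.444 -0.183  0.078] [ 0.488 -0.152  0.086]
rect 16181 ((590.085693359375, -150.14346313476562), (293.3359375, 411.5534973144531), 13.877538681030273)
side 305 202 [ 0.5026 -0.0104  0.0967]
side 329 187 [0.5776 0.0108 0.095 ]
side 315 264 [ 0.4606 -0.1732  0.0821]
side 280 186 [0.475  0.1088 0.0398]
side 434 266 [ 0.6746 -0.311   0.1467]
patch 73 [ 0.5036 -0.0065  0.0966] [200.76712329 304.75342466]
patch 63 [0.5766 0.0119 0.0961] [186.57142857 328.47619048]
tongue 175 [ 0.4627 -0.1681  0.0808] [ 0.44  -0.184  0.077] [ 0.486 -0.152  0.085]
rect 10008 ((586.6023559570312, -151.47039794921875), (293.6670837402344, 410.7494812011719), 14.23706340789795)
```

View pics/crop.png

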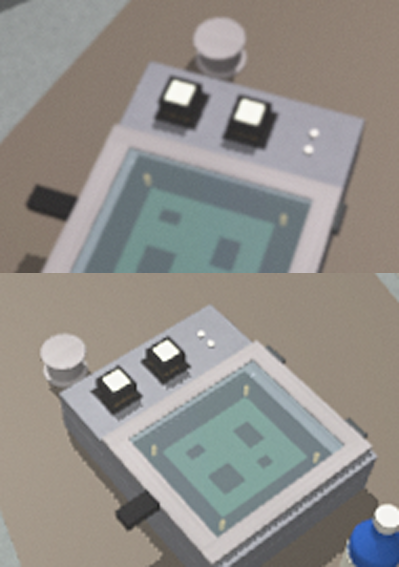

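Both views agree: fixture yaw is about 0.244 and its origin is about (0.5926, -0.0928). The adapters are 75 mm apart with tops near 96.6 mm, and the tongue centre fits to within 2 mm. Next I'll align the tool with the fixture, shut the jaw and move above the near adapter.

```bash
cat >> h.py <<'E'
T=dict(near=(-.065,.105),far=(.010,.105),tongue=(-.147,-.040))
def go(name,z):
    s=status.get_state(); y=.244; Rz=np.array([[np.cos(y),-np.sin(y)],[np.sin(y),np.cos(y)]])
    p=np.append(np.array([.5926,-.0928])+Rz@np.array(T[name]),z)
    M=rot(s['orientation']); d=M.T@(p-s['tcp_pos'])/.04
    print(s['clock'],'tcp',s['tcp_pos'].round(4),'F',s['wrist_force'].round(1),'yaw err deg',np.degrees(np.arctan2(M[1,1],M[0,1])-np.pi/2-y).round(2),'units',d.round(3), 'gap',s['finger_gap'],'tilt',M[:,2].round(3))
E
python3 -m handwheel '{"deltas":[[-1,0,0,0,-0.8],[-1,0,0,0,-0.8],[-1,0,0,0,-0.8],[-1,0,0,0,-0.8],[-1,0,0,0,0]]}' 40 | tail -c 600
python3 -c "
from h import *
go('near',.188)"
```

```text
clock: 0.72
tcp_pos: [0.1763, 0.5471, 0.3035]
orientation: [-0.0, -0.122, 0.992, -0.0]
wrist_force: [-0.0, -0.5, 0.4]
finger_gap: -0.0004
grip_force: 0.0
0.725 tcp [0.1763 0.5471 0.3035] F [-0.  -0.5  0.4] yaw err deg 0.07 units [ -4.591 -15.417   2.895] gap -0.00035196581930573804 tilt [-0.    -0.001 -1.   ]
```

```bash
python3 -m handwheel '{"deltas":[[-1,-0.27,-0.907,0,0],[-1,-0.27,-0.907,0,0],[-1,-0.27,-0.907,0,0],[-1,-0.27,-0.907,0,0],[-1,-0.27,-0.907,0,0],[-1,-0.27,-0.907,0,0],[-1,-0.27,-0.907,0,0],[-1,-0.27,-0.907,0,0],[-1,-0.27,-0.907,0,0],[-1,-0.27,-0.907,0.3,0],[-1,-0.27,-0.907,0.3,0],[-1,-0.27,-0.907,0.3,0],[-1,-0.27,-0.907,0.3,0],[-1,-0.27,-0.907,0.3,0],[-1,-0.27,-0.907,0.3,0],[-1,-0.27,-0.907,0.3,0],[-1,-0.27,-0.907,0.3,0],[-1,0,0,0.3,0],[-1,0,0,0,0],[-1,0,0,0,0]]}' | tail -6
python3 -c "
from h import *
go('near',.188)"
```

```text
clock: 3.22
tcp_pos: [0.5046, -0.0051, 0.1961]
orientation: [-0.0, -0.123, 0.992, 0.0]
wrist_force: [0.4, -0.7, -0.1]
finger_gap: -0.0001
grip_force: 0.0
3.225 tcp [ 0.5046 -0.0051  0.1961] F [ 0.4 -0.7 -0.1] yaw err deg 0.17 units [ 0.019 -0.034  0.203] gap -8.199981175227858e-05 tilt [-0.  0. -1.]
```

```bash
python3 -m handwheel '{"deltas":[[-1,0,-0.03,0.3,0],[-1,0,0,0.15,0],[-1,0,0,0.1,0],[-1,0,0,0.1,0],[-1,0,0,0.1,0],[-1,0,0,0.05,0],[-1,0,0,0.05,0],[-1,0,0,0.03,0],[-1,0,0,0,0]]}' | tail -6
python3 -c "
from h import *
go('near',.1616)"
```

```text
clock: 4.35
tcp_pos: [0.5054, -0.007, 0.1616]
orientation: [0.0, -0.123, 0.992, 0.0]
wrist_force: [-2.5, 0.6, 7.0]
finger_gap: -0.0001
grip_force: 3.9
4.35 tcp [ 0.5054 -0.007   0.1616] F [-2.5  0.6  7. ] yaw err deg 0.16 units [ 0.027  0.018 -0.   ] gap -8.272239342208485e-05 tilt [ 0.001  0.    -1.   ]
```

```bash
python3 -m handwheel '{"deltas":[[-1,0,0,0.04,0],[-1,0,0,0.04,0],[-1,0,0,0,0]]}' | tail -6
```

```text
clock: 4.72
tcp_pos: [0.5054, -0.007, 0.1613]
orientation: [0.001, -0.123, 0.992, -0.0]
wrist_force: [-10.7, 0.9, 31.5]
finger_gap: 0.0
grip_force: 15.3
```

The force jumped to 31 N with no further travel, so the near adapter is on its stop. I'll do the far one next.

```bash
python3 -m handwheel '{"deltas":[[-1,0,0,-0.4,0],[-1,0,0,-0.5,0],[-1,-0.6,0,0,0],[-1,-0.6,0,0,0],[-1,-0.66,0,0,0],[-1,0,0,0,0],[-1,0,0,0.3,0],[-1,0,0,0.15,0],[-1,0,0,0.1,0],[-1,0,0,0.1,0],[-1,0,0,0.1,0],[-1,0,0,0.05,0],[-1,0,0,0.05,0],[-1,0,0,0.03,0],[-1,0,0,0.02,0],[-1,0,0,0,0]]}' | tail -6
python3 -c "
from h import *
go('far',.1616)"
```

```text
clock: 6.72
tcp_pos: [0.5769, 0.011, 0.1614]
orientation: [0.001, -0.123, 0.992, -0.0]
wrist_force: [-10.7, 0.2, 25.4]
finger_gap: -0.0001
grip_force: 12.7
6.725 tcp [0.5769 0.011  0.1614] F [-10.7   0.2  25.4] yaw err deg 0.16 units [-0.004  0.012 -0.004] gap -0.00010107581690287738 tilt [ 0.002 -0.001 -1.   ]
```

```bash
python3 -m handwheel '{"deltas":[[-1,0,0,-0.5,0],[-1,0,0,-0.8,0],[-1,0,0,-0.8,0],[0.6,0.65,-0.6,0,0],[0.6,0.65,-0.6,0,0],[0.6,0.65,-0.6,0,0],[0.6,0.65,-0.6,0,0],[0.6,0.65,-0.6,0,0],[0.6,0.65,-0.6,0,0],[0.6,0,0,0,0],[0.6,0,0,0,0]]}' | tail -6
python3 - <<'E'
from h import *
go('tongue',.130)
for n in('scene','side'):
    c=shot(n,n+'2');P=cloud(c);g=c['frame'].astype(int)
    for k in('near','far'):
        y=.244;q=np.array([.5926,-.0928])+np.array([[np.cos(y),-np.sin(y)],[np.sin(y),np.cos(y)]])@T[k]
        m=(np.hypot(P[...,0]-q[0],P[...,1]-q[1])<.012)&(P[...,2]>.075); print(n,k,m.sum(),np.median(P[m],0).round(4))
cv2.imwrite('pics/c2.png',cv2.resize(cv2.imread('pics/side2.png')[140:300,230:450],None,fx=3,fy=3))
E
```

```text
clock: 8.1
tcp_pos: [0.4615, -0.1666, 0.2416]
orientation: [0.0, -0.123, 0.992, 0.0]
wrist_force: [0.7, 0.1, 0.7]
finger_gap: 0.068
grip_force: 0.0
8.1 tcp [ 0.4615 -0.1666  0.2416] F [0.7 0.1 0.7] yaw err deg 0.13 units [ 5.10e-02 -2.00e-03  2.79e+00] gap 0.06801142644146232 tilt [ 0.001  0.    -1.   ]
scene near 82 [ 0.5043 -0.0068  0.0894]
scene far 89 [0.5769 0.0111 0.0892]
side near 0 [nan nan nan]
side far 9 [0.5862 0.0062 0.0889]
  return _methods._mean(a, axis=axis, dtype=dtype,
  ret = um.true_divide(
```

View pics/c2.png

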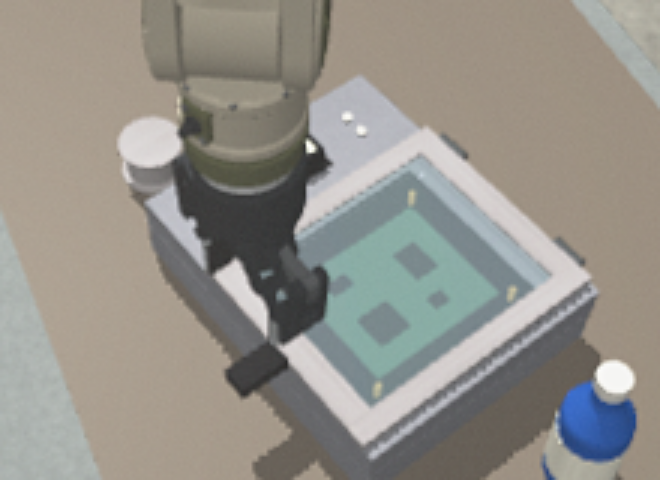

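Both caps are at about 89.3 mm, so they are home. The crop shows the open fingers above the tongue (crop pixel 257,368). Descending to grip.

```bash
python3 -m handwheel '{"deltas":[[0.6,0.05,0,0.7,0],[0.6,0,0,0.7,0],[0.6,0,0,0.7,0],[0.6,0,0,0.5,0],[0.6,0,0,0.19,0],[0.6,0,0,0,0],[-1,0,0,0,0],[-1,0,0,0,0],[-1,0,0,0,0],[-1,0,0,0,0],[-1,0,0,0,0]]}' 40 | tail -6
python3 - <<'E'
from h import *
go('tongue',.130)
R_=267.05; a0=np.arctan2(5,267); th=np.radians(np.arange(0,51,3.125)); 
x=-R_*np.cos(th+a0); z=R_*np.sin(th+a0)
for a,b in zip(-np.diff(x)/40,-np.diff(z)/40): print(round(a,3),round(b,3))
E
```

```text
clock: 9.57
tcp_pos: [0.4597, -0.1667, 0.1301]
orientation: [0.001, -0.123, 0.992, 0.001]
wrist_force: [1.7, 5.6, 1.6]
finger_gap: 0.0229
grip_force: 43.4
9.575 tcp [ 0.4597 -0.1667  0.1301] F [1.7 5.6 1.6] yaw err deg 0.17 units [ 0.005 -0.011  0.002] gap 0.022938206547254376 tilt [ 0.001  0.001 -1.   ]
-0.017 -0.364
-0.037 -0.362
-0.056 -0.36
-0.076 -0.356
-0.095 -0.351
-0.114 -0.346
-0.133 -0.339
-0.151 -0.331
-0.169 -0.323
-0.186 -0.313
-0.203 -0.302
-0.219 -0.291
-0.235 -0.278
-0.25 -0.265
-0.264 -0.251
-0.277 -0.236
```

```bash
python3 -m handwheel '{"deltas":[[-1,-0.017,0,-0.364,0],[-1,-0.037,0,-0.362,0],[-1,-0.056,0,-0.36,0],[-1,-0.076,0,-0.356,0],[-1,-0.095,0,-0.351,0],[-1,-0.114,0,-0.346,0],[-1,-0.133,0,-0.339,0],[-1,-0.151,0,-0.331,0],[-1,0,0,0,0]]}' | tail -6
python3 -c "
from h import *
go('tongue',.130)
shot('side','side3')"
```

```text
clock: 10.7
tcp_pos: [0.4859, -0.1601, 0.2434]
orientation: [-0.0, -0.123, 0.992, 0.0]
wrist_force: [-1.1, 5.4, -4.9]
finger_gap: 0.0229
grip_force: 42.1
10.7 tcp [ 0.4859 -0.1601  0.2434] F [-1.1  5.4 -4.9] yaw err deg 0.17 units [ 0.68  -0.011  2.835] gap 0.022934086172387316 tilt [-0.  0. -1.]
```

View pics/side3.png

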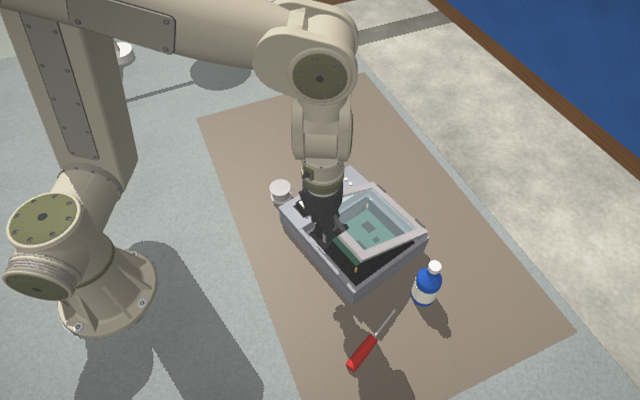

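The picture shows the guard about half open, held in the fingers near (325,232), with low force. Continuing.

```bash
python3 -m handwheel '{"deltas":[[-1,-0.169,0,-0.323,0],[-1,-0.186,0,-0.313,0],[-1,-0.203,0,-0.302,0],[-1,-0.219,0,-0.291,0],[-1,-0.235,0,-0.278,0],[-1,-0.25,0,-0.265,0],[-1,-0.264,0,-0.251,0],[-1,-0.277,0,-0.236,0],[-1,0,0,0,0],[-1,0,0,0,0],[-1,0,0,0,0],[-1,0,0,0,0]]}' | tail -6
python3 - <<'E'
from h import *
go('tongue',.130)
s=status.get_state(); y=.244
d=s['tcp_pos']+54e-3*rot(s['orientation'])[:,2]-np.array([.5926+.12*np.cos(y)+.04*np.sin(y),-.0928+.12*np.sin(y)-.04*np.cos(y),.071])
xf=d[0]*np.cos(y)+d[1]*np.sin(y); print('R',np.hypot(xf,d[2]),'ang',np.degrees(np.arctan2(d[2],-xf))-1.07)
c=shot('scene','scene4'); shot('side','side4')
P=cloud(c); Rz=np.array([[np.cos(y),-np.sin(y)],[np.sin(y),np.cos(y)]])
Q=(P[...,:2]-[.5926,-.0928])@Rz; m=(P[...,2]>.1)&(abs(Q[...,1]+.04)<.1)&(Q[...,0]>-.02)&(Q[...,0]<.119)
g=c['frame'];print('frame slope',m.sum())
a=np.degrees(np.arctan2(P[...,2][m]-.077,.12-Q[...,0][m])); print(np.percentile(a,[10,25,50,75,90]))
for k in('near','far'):
    n=(np.hypot(*(Q-T[k]).transpose(2,0,1))<.01);print(k,n.sum(),np.median(P[n][:,2]) if n.any() else None)
i=cv2.imread('pics/scene4.png')[100:340,160:480];cv2.imwrite('pics/c4.png',cv2.resize(i,None,fx=2,fy=2))
E
```

```text
clock: 12.25
tcp_pos: [0.5556, -0.1428, 0.3334]
orientation: [0.0, -0.123, 0.992, 0.0]
wrist_force: [-2.1, 4.2, -3.0]
finger_gap: 0.0231
grip_force: 43.3
12.25 tcp [ 0.5556 -0.1428  0.3334] F [-2.1  4.2 -3. ] yaw err deg 0.15 units [ 2.480e+00 -5.000e-03  5.083e+00] gap 0.02309850676178946 tilt [ 0.001  0.    -1.   ]
R 0.26761935201603243 ang 50.069036676496026
frame slope 15940
[49.71689283 50.151531   52.20171561 75.06519509 76.59393013]
near 0 None
far 0 None
```

View pics/c4.png

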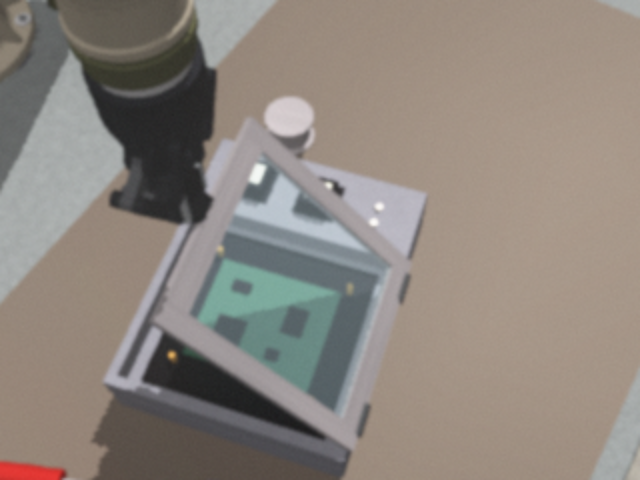

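The picture shows the guard held open at 50° by its tongue (crop pixel about 190,215), with the spool and screwdriver undisturbed and the caps seated. Handing in.

```bash
python3 -c "
from workcell import hand_in
print(hand_in())"
```

```text
the job is handed in; nothing more can be done
None
```

I pressed both adapters home (caps at about 89 mm) with the guard shut, then lifted the guard by its tongue. The gripper is still holding it at about 50°, and the job is handed in at about 12 s of the 53 s; no verdict was shown.

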